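Raise the specimen stage three clicks

ROBOT

A 6-joint arm with a two-finger parallel gripper is mounted at the origin on the work surface. World frame = base frame: x ahead of the robot, y to its left, z up, the work surface at z = 0. Lengths are in m, angles in rad, forces in N, time in s.
With the tool pointing down it reaches from about 0.325 to 1 m from the base axis. Payload 5.1 kg.
Tool frame: the origin (TCP) lies on the centre line of the jaws, within the pads' length; the fingertips stand 22 mm ahead of it and the grasp point (between the pads) lies 3 mm ahead of it; z points along the fingers, y is the line along which they close (so a half turn about z gives the same grasp; the last joint's range is limited). The gripper opens to 85 mm and grips with 20 to 120 N. Pads are 22 mm wide; open, the fingers measure 114 mm over their backs; the gripper's body (76 mm by 85 mm) begins 54 mm behind the grasp point. The pads swing forward as they close: fully open they stand 13 mm farther back than shut.
Start: joints at [-1.262, 0.124, 1.65, -0, 1.367, -0.083], TCP at [0.248, -0.601, 0.253] pointing down, gripper open.
Joint ranges: [-2.61, 2.61], [-1.02, 2.33], [0.03, 2.71], [-1.35, 4.49], [0.32, 2.68], [-2.91, 2.91]. Speed limits (rad/s): [2.57, 2.57, 3.14, 3.14, 3.14, 3.14].

INTERFACE

Orientations are given as a unit quaternion [w, x, y, z].
In Python, from bench import * gives the robot as it stands.
- The arm moves only by the tool send_rows, never from a script. Its argument "plan" is a list of rows, each a list of 3 entries, a list of its own where there are three numbers: the gripper's target within -1 to 1 (fully open at 1, half-way at 0, shut at -1), then the shift along the tool's x, y, z scaled (see below), then the turn, a rotation vector about the tool's x, y, z scaled (see below). In form: [[grip, [tx, ty, tz], [ax, ay, az]], ...]. A call has exactly 8 rows; each row is the pose to reach, as a shift and turn from the pose commanded when the call began, along the tool's axes at that moment, turning the shorter way round; what a row does not reach only later rows make up. The controller multiplies each number of a shift by 0.12 m and each number of a turn by 180 degrees. A row lasts 1/8 s, in which the tool goes at most 62.5 mm and 10.7 degrees, less where a joint would pass 70% of its speed; a pose out of reach is approached as far as the arm can. A call with a number of a shift or a turn outside -1 to 1 is refused whole. A call with a gripper value outside its range is refused whole. The fingers move at their own pace and stop on an object; "grip_force" is the grip in N (left out, the last holds). Time passes only in rows, so rows that repeat a pose let the fingers close, or fill a call up. It gives the time, the measured TCP pose, the force, the opening and the grip force at its end, in the units of the state.
- state(): the state, without advancing time (a new reading comes with each control period).
- snapshot(name): name is "scene" or "side" or "wrist"; returns a dict with "img" (420x560x3 uint8, blue, green, red), "K" (3x3 intrinsics, pixels), "world_to_cam" (4x4, takes a point from world to camera coordinates). Camera axes: x right, y down, z forward; pixel columns grow to the right and rows downward; lengths in m; the calibration is good to about 2 mm. A picture is of the moment at which its call begins. There is no depth.
- sign_off(): hands the job in; it is judged then, once.
The state is a dict: "t": time; "q": joint angles; "dq": joint speeds; "tau": joint torques, N m; "tool_pos": TCP position; "eef_rot": TCP orientation; "wrist_force": force on the tool from outside, world axes, zero at the start; "moment": the same for the moment, N m; "finger_gap": opening from 0.0 (shut) to 1.0 (fully open); "gripper_force": force on a finger pad.
Only numpy, scipy, OpenCV 4.12 (cv2) and the standard library are available. Lean on these libraries where they do the work, as an engineer would, in place of code of your own. Each camera call takes 0.05 s, during which the arm holds its last target. There are 200 camera calls.

TASK

Fit the loose wing handle onto the square drive stub of the specimen lift so that it sits fully home, then use it to turn the drive exactly three clicks clockwise from where it stands now (as seen looking down onto the stub), and let go with the handle left on the stub. Leave the bottle, the jar and the wooden box where they stand.

Things in the scene. Friction and masses are not known exactly. Their poses are not given: they have to be found in the camera images.
- handle_bar (a point): Centre of the grip bar of the loose wing handle, 0.25 kg: an aluminium hub 44 x 44 mm, 32 mm tall, with an upright black bar on top, 90 mm long (x), 16 mm thick (y, the way to pinch it), 50 mm tall. The bar's centre is 57 mm above the hub's underside; 82 mm tall in all. z points up out of the bar. It starts standing upright on the bench at any yaw.
- handle_foot (a point): Centre of the hub's underside, 57 mm below handle_bar, same axes: the mouth of a square socket 26 x 26 mm, 26 mm deep, its sides parallel to the hub's and the bar's.
- drive_seat (a point): Centre of the round flange's top face (72 mm across) on the lift's sloping panel, where handle_foot comes to rest when fully home. A square steel stub, 24 x 24 mm, 24 mm tall, top 6 mm tapered, stands on it. z runs out along the stub, 30 degrees off vertical; x, y are square to its faces and turn with it. The handle fits in any quarter turn, with 1 mm play a side (5 degrees).
- lift: White specimen lift, fixed to the bench. Origin under its control end, z up, x from its front to its back. Housing 160 mm wide; the panel rises from 30 mm high at x = -80 mm to 105 mm at x = 50 mm, so the stub leans to -x, roughly towards the robot. Behind it a flat stage, 150 x 150 mm, centred at x = 141 mm, under 115 mm high.
- drive_mark (a point): Small steel pointer bar, 18 x 5 mm, across the edge of the drive's flange, 38 mm from the drive's axis in drive_seat's x direction. It turns with the drive and points to one of 16 white ticks on a fixed dark ring when at rest in a click.
- drive (a joint): Turning of the drive in rad, growing clockwise as seen looking down onto the stub. Clicks every 0.393 rad (22.5 degrees) at 0, 0.393 ... 2.749, stops just beyond the first and last. Starts at rest at 0, 0.393 or 0.785. A sprung ball holds it in each click with about 0.1 N m; past half-way it snaps on to the next. Each click clockwise raises the stage 2 mm.
- bottle_mid (a point): Bystander: middle of a closed amber glass bottle, 64 mm across and 150 mm tall, standing.
- jar_mid (a point): Bystander: middle of a closed clear glass jar, 72 mm across and 90 mm tall, standing.
- slidebox_mid (a point): Bystander: middle of a closed flat wooden slide box, 120 x 90 x 35 mm.
Not all that is in view belongs to the job. There is more than one size of the part that bears handle_bar; the job needs the larger.

How it is judged:
On the way:
1. the handle sits fully home on the stub before the drive has been turned (distance between handle_foot and drive_seat below 0.006 m and angle between the z axis of handle_foot and the z axis of drive_seat, either way round below 0.12 rad and distance of drive_mark from where it was at the start of the episode below 0.0074 m), for 0.2 s.
At the end, for the whole second after the job is handed in: The handle sits fully home on the stub (its foot within 6 mm of the seat, its axis within 7 degrees of the stub's), the drive rests three clicks clockwise from where it started (within 0.35 of a click), and the handle is released and at rest (distance between handle_foot and drive_seat below 0.006 m and angle between the z axis of handle_foot and the z axis of drive_seat, either way round below 0.12 rad and distance of drive_mark from where it was at the start of the episode between 0.0378 and 0.0465 m and value of joint drive above 1.04065 rad and linear speed of handle below 0.02 m/s); the robot touches nothing.
It fails at once if a bystander was moved more than 25 mm or tipped (distance of any of bottle_mid, jar_mid, slidebox_mid from where it was at the start of the episode above 0.025 m).
It also fails if it takes over 51 s, if anything falls off the work surface, if the arm or the gripper's body presses on something with over 40 N, if the wrist force passes 120 N, or if a joint passes its speed limit or range.

## Working session

There is one attempt and no reset: what is moved stays moved. The work goes in short steps, Python scripts to look and compute and a tool call to move; the robot and the scene stay as the last step left them, time stands still between calls to the robot, and variables do not carry over. Pictures are saved under pics/ and viewed, at most 13 in all, crops included, and the job is handed in when it is done.

Besides the shell and the picture viewer there is one more tool, called after "Call:" as name(argument=value, ...), one argument or row to a line, values as JSON. send_rows: Moves the arm, as the interface text tells. Its arguments: {"type":"object","properties":{"plan":{"type":"array","items":{"type":"array"}},"grip_force":{"type":"number"}},"required":["plan"]}

```bash
mkdir -p pics; ls
python3 - <<'E'
from bench import *
import cv2,pickle,numpy as np
for n in ("scene","side","wrist"):
    s=snapshot(n); pickle.dump(s,open(f"pics/{n}0.pkl","wb")); cv2.imwrite(f"pics/{n}0.png",s["img"])
    print(n,np.round(s["K"],1).tolist(),np.round(np.linalg.inv(s["world_to_cam"]),3).tolist())
print(state())
a=cv2.imread("pics/scene0.png");b=cv2.imread("pics/side0.png")
E
```

```text
pics
scene [[424.6, 0.0, 285.1], [0.0, 424.6, 207.4], [0.0, 0.0, 1.0]] [[-0.859, 0.389, -0.334, 0.834], [0.513, 0.654, -0.556, 0.599], [0.002, -0.648, -0.761, 0.824], [0.0, 0.0, 0.0, 1.0]]
side [[516.2, 0.0, 289.9], [0.0, 516.2, 214.4], [0.0, 0.0, 1.0]] [[-0.836, -0.393, 0.383, -0.075], [-0.548, 0.619, -0.562, 0.878], [-0.017, -0.68, -0.733, 1.201], [0.0, 0.0, 0.0, 1.0]]
wrist [[329.6, 0.0, 286.3], [0.0, 329.6, 210.8], [0.0, 0.0, 1.0]] [[0.382, -0.886, -0.263, 0.315], [-0.924, -0.367, -0.106, -0.573], [-0.003, 0.284, -0.959, 0.373], [0.0, 0.0, 0.0, 1.0]]
{'t': 0.15, 'q': array([-1.26156465e+00,  1.24354008e-01,  1.65134025e+00,  1.71620291e-05,
        1.36748295e+00, -8.26246144e-02]), 'dq': array([ 0.00140711, -0.00082579, -0.00449548, -0.0016882 , -0.00207551,
       -0.00075351]), 'tau': array([ 1.01285739e-03, -4.24227691e+01, -3.66011882e+01, -8.18519379e-05,
        4.65480654e-03,  1.01458852e-05]), 'tool_pos': array([ 0.24807047, -0.60034023,  0.25234806]), 'eef_rot': array([-7.88147893e-04,  9.80867435e-01,  1.94675237e-01, -8.12269227e-05]), 'wrist_force': array([-0.0873744 ,  0.381123  , -0.11637463]), 'moment': array([-0.02615404, -0.03933527,  0.02987629]), 'gripper_force': 0.0, 'finger_gap': 0.9975661344956438}
```

View pics/scene0.png

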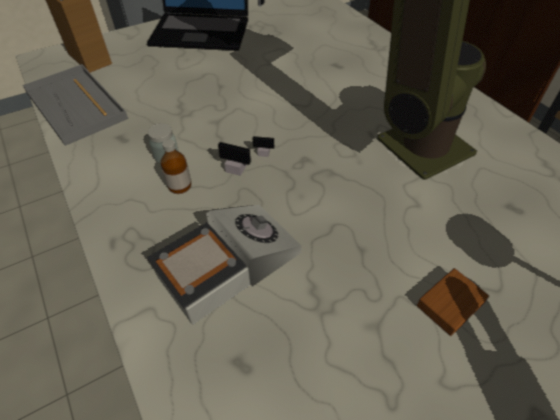

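View pics/side0.png

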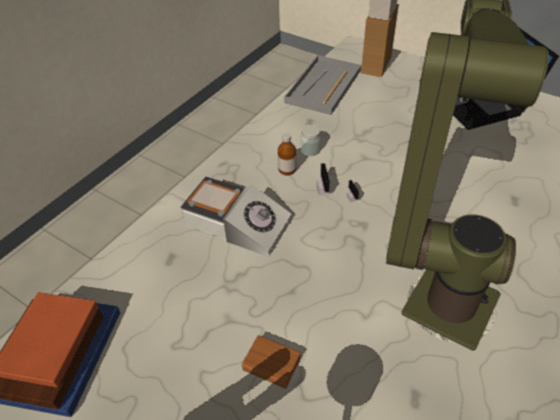

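The scene view shows two candidate handles: A at scene (235,158) / side (325,178), and B at scene (263,145) / side (353,190). A looks larger. The lift's stub is at scene (258,226) / side (262,214). I'll confirm both in one enlarged mosaic.

```bash
cat > h.py <<'E'
import numpy as np,cv2,pickle
def ray(s,uv):
    T=np.linalg.inv(s["world_to_cam"]); d=T[:3,:3]@np.linalg.inv(s["K"])@np.array([uv[0],uv[1],1.]); return T[:3,3],d/np.linalg.norm(d)
def plane(s,uv,z):
    o,d=ray(s,uv); return o+d*(z-o[2])/d[2]
def tri(s1,a,s2,b):
    o,d=ray(s1,a);p,e=ray(s2,b)
    k=np.linalg.lstsq(np.c_[d,-e],p-o,rcond=None)[0]; A=o+d*k[0];B=p+e*k[1]
    return (A+B)/2,np.linalg.norm(A-B)
def proj(s,P):
    P=np.atleast_2d(P); c=(s["world_to_cam"][:3,:3]@P.T).T+s["world_to_cam"][:3,3]; u=(s["K"]@c.T).T; return u[:,:2]/u[:,2:]
E
python3 - <<'E'
import cv2,numpy as np
a=cv2.imread("pics/scene0.png");b=cv2.imread("pics/side0.png")
def c(i,u,v,w=66,h=50,f=6): return cv2.resize(i[v-h//2:v+h//2,u-w//2:u+w//2],None,fx=f,fy=f,interpolation=cv2.INTER_CUBIC)
m=np.vstack([np.hstack([c(a,247,154),c(b,338,182)]),np.hstack([c(a,258,227),c(b,260,214)])])
m=cv2.convertScaleAbs(m,alpha=1.5,beta=15);cv2.imwrite("pics/mos.png",m);print(m.shape)
E
```

```text
(600, 792, 3)
```

View pics/mos.png

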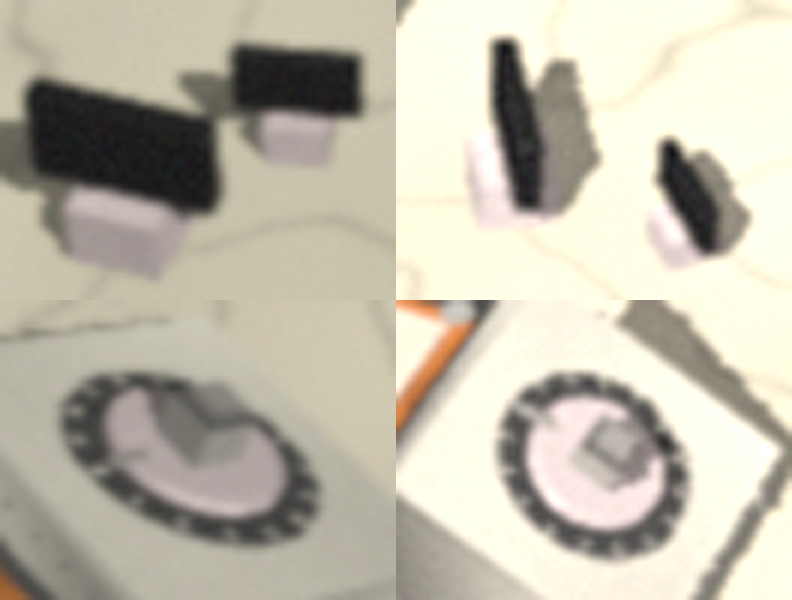

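The mosaic confirms A (left in the scene crop, top right panel) is clearly the larger handle. The pointer shows at scene ≈(247.5,228) and side ≈(251.5,210), pointing towards the stage. Next I'll measure the handle, ring, stage and pointer.

Run:
```python
from h import *
S={n:pickle.load(open(f"pics/{n}0.pkl","rb")) for n in("scene","side")}
rois={"scene":dict(bar=(214,135,252,172),ring=(234,210,282,246),stage=(150,220,245,300)),"side":dict(bar=(312,158,334,195),ring=(242,198,280,236),stage=(182,175,244,220))}
R={}
for n,s in S.items():
    g=s["img"].astype(int); hsv=cv2.cvtColor(s["img"],cv2.COLOR_BGR2HSV)
    for k,(x0,y0,x1,y1) in rois[n].items():
        m=np.zeros(g.shape[:2],np.uint8)
        if k=="stage": c=(hsv[...,1]>120)&(hsv[...,0]<20)&(hsv[...,2]>90)
        else: c=g.max(2)<(45 if k=="bar" else 75)
        m[y0:y1,x0:x1]=c[y0:y1,x0:x1]*255
        cs,_=cv2.findContours(m,cv2.RETR_EXTERNAL,cv2.CHAIN_APPROX_NONE)
        cc=max(cs,key=cv2.contourArea)
        if k=="ring": e=cv2.fitEllipse(cc); R[n,k]=np.array(e[0]); print(n,k,e)
        else:
            q=cv2.minAreaRect(cc); ap=cv2.approxPolyDP(cc,3,True)[:,0]; R[n,k]=np.array(q[0]); print(n,k,q,ap.tolist())
for k in("ring","stage","bar"): print(k,tri(S["scene"],R["scene",k],S["side"],R["side",k]))
print("mark",tri(S["scene"],(247.5,227.8),S["side"],(251.5,209.8)))
f=lambda u,v:(214+u/6,129+v/6)
for uv,z in(((30,82),.082),((212,120),.082),((40,178),.032),((208,213),.032)): print("bar",plane(S["scene"],f(*uv),z).round(4))
f=lambda u,v:(305+(u-396)/6,157+v/6)
for uv,z in(((492,40),.082),((516,38),.082),((517,208),.082),((545,208),.082)): print("barside",plane(S["side"],f(*uv),z).round(4))
for n,s in S.items(): print(n,proj(s,[[0,0,0],[.3,0,0],[.3,.3,0],[0,.3,0]]).round().tolist())
```

```text
scene bar ((233.87939453125, 153.07904052734375), (33.244544982910156, 15.70447826385498), 11.768290519714355) [[219, 143], [221, 158], [249, 162], [248, 148]]
scene ring ((256.3148498535156, 228.18511962890625), (22.19748878479004, 44.838600158691406), 114.62326049804688)
scene stage ((170.89999389648438, 276.1999816894531), (41.400001525878906, 5.200000286102295), 53.13010025024414) [[158, 260], [183, 293], [162, 260]]
side bar ((324.98077392578125, 177.40383911132812), (27.456260681152344, 5.687368392944336), 78.69007110595703) [[322, 164], [327, 191], [328, 178]]
side ring ((259.4396057128906, 216.0094757080078), (23.99651336669922, 29.619840621948242), 132.47727966308594)
side stage ((206.29998779296875, 207.09999084472656), (24.03331184387207, 3.1622776985168457), 18.434946060180664) [[195, 203], [218, 210]]
ring (array([0.58967569, 0.06576252, 0.06932178]), np.float64(0.0030512151223492925))
stage (array([0.79692829, 0.06462015, 0.01074864]), np.float64(0.02793315179479591))
bar (array([ 0.51694733, -0.19628248,  0.0561643 ]), np.float64(0.0023523633119574773))
mark (array([0.61259601, 0.07106734, 0.08981317]), np.float64(0.0003765052914350341))
bar [ 0.5436 -0.2243  0.082 ]
bar [ 0.4864 -0.1614  0.082 ]
bar [ 0.548  -0.2178  0.032 ]
bar [ 0.4933 -0.1588  0.032 ]
barside [ 0.5483 -0.2229  0.082 ]
barside [ 0.5381 -0.2312  0.082 ]
barside [ 0.4709 -0.1187  0.082 ]
barside [ 0.4588 -0.1263  0.082 ]
scene [[425.0, 145.0], [341.0, 183.0], [418.0, 265.0], [507.0, 213.0]]
side [[451.0, 304.0], [354.0, 257.0], [299.0, 334.0], [405.0, 394.0]]
```

```bash
cat >> h.py <<'E'
from scipy.spatial.transform import Rotation as Ro
def rot(st): w,x,y,z=st["eef_rot"]; return Ro.from_quat([x,y,z,w])
def axes(z,x):
    z=np.array(z,float)/np.linalg.norm(z); x=np.array(x,float); x-=z*(x@z); x/=np.linalg.norm(x); return Ro.from_matrix(np.c_[x,np.cross(z,x),z])
def go(st,P,Rt):
    R=rot(st); print("shift",(R.inv().apply(np.array(P)-st["tool_pos"])/.12).round(3),"turn",((R.inv()*Rt).as_rotvec()/np.pi).round(3))
E
echo
```

Call:
send_rows(
  plan=[
    [1, [0.2, -0.2, 0], [0, 0, -0.05]],
    [1, [0.45, -0.45, 0], [0, 0, -0.1]],
    [1, [0.75, -0.75, 0], [0, 0, -0.16]],
    [1, [1, -1, 0], [0, 0, -0.22]],
    [1, [1, -1, 0], [0, 0, -0.28]],
    [1, [1, -1, 0], [0, 0, -0.34]],
    [1, [1, -1, 0], [0, 0, -0.4]],
    [1, [1, -1, 0], [0, 0, -0.45]],
  ],
)

```text
t: 1.15
tool_pos: [0.3132, -0.4437, 0.2529]
eef_rot: [-0.0, 0.617, 0.787, 0.0]
wrist_force: [-0.4, 0.6, 0.1]
finger_gap: 0.999
gripper_force: 0.0
```

Run:
```python
from h import *
from bench import state
s=state();print(s["t"],s["tool_pos"],rot(s).as_matrix().round(2).tolist(),s["q"])
a=np.deg2rad(133);go(s,[.512,-.196,.25],axes([0,0,-1],[np.cos(a),np.sin(a),0]))
```

```text
1.15 [ 0.31318396 -0.44373804  0.25291925] [[-0.24, 0.97, -0.0], [0.97, 0.24, 0.0], [0.0, -0.0, -1.0]] [-1.05505360e+00 -1.12934927e-01  1.88869685e+00  1.55653778e-05
  1.36653122e+00 -1.29536302e+00]
shift [1.611 2.101 0.025] turn [ 0.    -0.    -0.162]
```

Call:
send_rows(
  plan=[
    [1, [0.1, 0.12, 0], [0, 0, 0]],
    [1, [0.25, 0.3, 0], [0, 0, 0]],
    [1, [0.4, 0.5, 0], [0, 0, 0]],
    [1, [0.55, 0.7, 0], [0, 0, 0]],
    [1, [0.7, 0.85, 0], [0, 0, 0]],
    [1, [0.8, 1, 0], [0, 0, 0]],
    [1, [0.8, 1, 0], [0, 0, 0]],
    [1, [0.8, 1, 0], [0, 0, 0]],
  ],
)

```text
t: 2.15
tool_pos: [0.4076, -0.3224, 0.2532]
eef_rot: [-0.0, 0.62, 0.785, -0.0]
wrist_force: [1.0, 0.6, -0.1]
finger_gap: 0.997
gripper_force: 0.0
```

Call:
send_rows(
  plan=[
    [1, [0.1, 0.12, 0], [0, 0, -0.02]],
    [1, [0.25, 0.3, 0], [0, 0, -0.05]],
    [1, [0.4, 0.5, 0], [0, 0, -0.08]],
    [1, [0.55, 0.7, 0], [0, 0, -0.12]],
    [1, [0.7, 0.85, 0], [0, 0, -0.162]],
    [1, [0.81, 1, 0], [0, 0, -0.162]],
    [1, [0.81, 1, 0], [0, 0, -0.162]],
    [1, [0.81, 1, 0], [0, 0, -0.162]],
  ],
)

```text
t: 3.15
tool_pos: [0.5016, -0.2003, 0.2532]
eef_rot: [-0.0, 0.402, 0.916, -0.0]
wrist_force: [0.2, -0.8, -0.3]
finger_gap: 0.998
gripper_force: 0.0
```

Run:
```python
from h import *
from bench import state,snapshot
st=state();print(st["t"],st["tool_pos"])
s=snapshot("wrist");pickle.dump(s,open("pics/w1.pkl","wb"));cv2.imwrite("pics/w1.png",s["img"])
print(proj(s,[[.512,-.196,.082],[.59,.066,.075]]))
```

```text
3.15 [ 0.50157126 -0.20033985  0.25323104]
[[297.48745223 199.59407266]
 [586.52902682  31.55890834]]
```

View pics/w1.png

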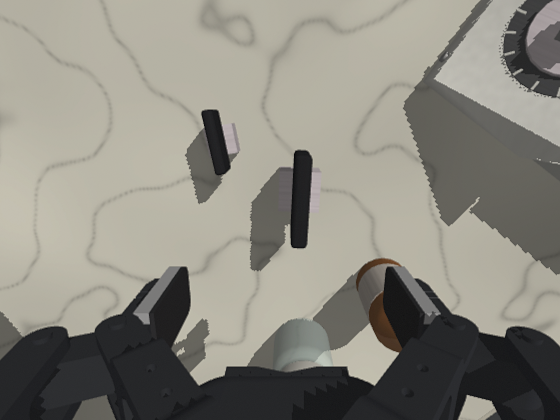

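The wrist view shows handle A's bar at (301,199), the small handle at (215,142), the bottle at (380,300) and the jar at (302,345). I'll measure the bar exactly and check finger clearance to the bottle and jar.

Run:
```python
from h import *
from bench import state
s=pickle.load(open("pics/w1.pkl","rb"));S={n:pickle.load(open(f"pics/{n}0.pkl","rb")) for n in("scene","side")}
g=s["img"];m=np.zeros(g.shape[:2],np.uint8);m[140:258,280:325]=(g[140:258,280:325].max(2)<60)*255
c=max(cv2.findContours(m,0,cv2.CHAIN_APPROX_NONE)[0],key=cv2.contourArea)
r=cv2.minAreaRect(c);b=cv2.boxPoints(r);print(r)
P=np.array([plane(s,q,.082) for q in b]);print(P.round(4).tolist(),P.mean(0).round(4))
print("sides",[np.linalg.norm(P[i]-P[i-1]).round(4) for i in range(4)])
e=[P[i]-P[i-1] for i in range(4)];l=max(e,key=np.linalg.norm);print("yaw",np.degrees(np.arctan2(l[1],l[0])))
print("bottle",tri(S["scene"],(176,172),S["side"],(287,158)),"jar",tri(S["scene"],(163,147),S["side"],(310,141)))
print("jar wrist",plane(s,(302,335),.09),"bottle cap wrist",plane(s,(385,320),.15))
```

```text
((299.9980773925781, 199.03114318847656), (17.840190887451172, 96.62397766113281), 3.5763344764709473)
[[0.5372, -0.236, 0.082], [0.4792, -0.1654, 0.082], [0.4914, -0.1555, 0.082], [0.5505, -0.2253, 0.082]] [ 0.5146 -0.1956  0.082 ]
sides [np.float64(0.0171), np.float64(0.0913), np.float64(0.0157), np.float64(0.0914)]
yaw -49.69367206028106
bottle (array([ 0.67525252, -0.21229831,  0.05294512]), np.float64(0.003962117362783362)) jar (array([ 0.66637669, -0.34474609,  0.03594951]), np.float64(0.008574332185688942))
jar wrist [ 0.61068813 -0.2947593   0.09      ] bottle cap wrist [ 0.61599443 -0.20933537  0.15      ]
```

Run:
```python
from h import *
from bench import state
a=np.deg2rad(130.3);go(state(),[.5146,-.1956,.065],axes([0,0,-1],[np.cos(a),np.sin(a),0]))
```

```text
shift [-0.044  0.109  1.569] turn [-0.    -0.     0.013]
```

Call:
send_rows(
  plan=[
    [0.3, [-0.044, 0.109, 0.05], [0, 0, 0.013]],
    [0.3, [-0.044, 0.109, 0.15], [0, 0, 0.013]],
    [0.3, [-0.044, 0.109, 0.3], [0, 0, 0.013]],
    [0.3, [-0.044, 0.109, 0.45], [0, 0, 0.013]],
    [0.3, [-0.044, 0.109, 0.6], [0, 0, 0.013]],
    [0.3, [-0.044, 0.109, 0.75], [0, 0, 0.013]],
    [0.3, [-0.044, 0.109, 0.9], [0, 0, 0.013]],
    [0.3, [-0.044, 0.109, 0.97], [0, 0, 0.013]],
  ],
  grip_force=60,
)

```text
t: 4.2
tool_pos: [0.5143, -0.195, 0.1351]
eef_rot: [-0.001, 0.42, 0.907, 0.0]
wrist_force: [-0.9, -0.3, 0.2]
finger_gap: 0.648
gripper_force: 0.0
```

Call:
send_rows(
  plan=[
    [0.3, [0, 0, 0.1], [0, 0, 0]],
    [0.3, [0, 0, 0.25], [0, 0, 0]],
    [0.3, [0, 0, 0.4], [0, 0, 0]],
    [0.3, [0, 0, 0.52], [0, 0, 0]],
    [0.3, [0, 0, 0.6], [0, 0, 0]],
    [-1, [0, 0, 0.6], [0, 0, 0]],
    [-1, [0, 0, 0.6], [0, 0, 0]],
    [-1, [0, 0, 0.6], [0, 0, 0]],
  ],
)

```text
t: 5.2
tool_pos: [0.5155, -0.1956, 0.0657]
eef_rot: [0.001, 0.421, 0.907, -0.0]
wrist_force: [0.7, 0.7, 1.5]
finger_gap: 0.179
gripper_force: 58.8
```

Run:
```python
from bench import state
s=state();print(s)
```

```text
{'t': 5.2, 'q': array([-4.60029071e-01,  1.01870806e-01,  2.01375903e+00,  4.63983715e-05,
        1.02424244e+00, -1.16283349e+00]), 'dq': array([-0.00043018, -0.00036409,  0.00145336,  0.00244617, -0.00259833,
       -0.00111243]), 'tau': array([ 1.14755824e-02, -3.54949772e+01, -3.05220222e+01, -1.91509706e-02,
        1.17699467e-01,  8.16179145e-04]), 'tool_pos': array([ 0.51554743, -0.19561601,  0.06573908]), 'eef_rot': array([ 8.60416424e-04,  4.20510417e-01,  9.07287302e-01, -2.56775364e-06]), 'wrist_force': array([0.65355784, 0.70637447, 1.53491718]), 'moment': array([-0.01743316, -0.15457194, -0.02277088]), 'gripper_force': 58.831817507743835, 'finger_gap': 0.17890469921999766}
```

Call:
send_rows(
  plan=[
    [-1, [0, 0, -0.08], [0, 0, 0]],
    [-1, [0, 0, -0.2], [0, 0, 0]],
    [-1, [0, 0, -0.35], [0, 0, 0]],
    [-1, [0, 0, -0.5], [0, 0, 0]],
    [-1, [0, 0, -0.65], [0, 0, 0]],
    [-1, [0, 0, -0.8], [0, 0, 0]],
    [-1, [0, 0, -0.92], [0, 0, 0]],
    [-1, [0, 0, -1], [0, 0, 0]],
  ],
)

```text
t: 6.2
tool_pos: [0.5151, -0.1954, 0.1861]
eef_rot: [0.0, 0.42, 0.907, -0.0]
wrist_force: [-0.1, 1.4, -2.5]
finger_gap: 0.177
gripper_force: 58.5
```

Run:
```python
from h import *
from bench import state
go(state(),[.58,-.07,.27],axes([0,0,-1],[0,1,0]))
```

```text
shift [ 0.448  1.088 -0.699] turn [0.    0.    0.224]
```

Call:
send_rows(
  plan=[
    [-1, [0.04, 0.1, -0.1], [0, 0, 0.03]],
    [-1, [0.1, 0.25, -0.25], [0, 0, 0.06]],
    [-1, [0.2, 0.45, -0.4], [0, 0, 0.1]],
    [-1, [0.3, 0.65, -0.55], [0, 0, 0.14]],
    [-1, [0.38, 0.85, -0.65], [0, 0, 0.18]],
    [-1, [0.43, 0.96, -0.7], [0, 0, 0.21]],
    [-1, [0.45, 1, -0.7], [0, 0, 0.224]],
    [-1, [0.45, 1, -0.7], [0, 0, 0.224]],
  ],
)

```text
t: 7.2
tool_pos: [0.5715, -0.0762, 0.2686]
eef_rot: [-0.0, 0.707, 0.707, -0.0]
wrist_force: [-0.1, 0.4, -2.3]
finger_gap: 0.182
gripper_force: 58.7
```

Run:
```python
from h import *
from bench import state,snapshot
st=state();print(st["t"],st["tool_pos"],st["q"])
for n in("wrist","scene","side"):
    s=snapshot(n);pickle.dump(s,open(f"pics/{n}2.pkl","wb"));cv2.imwrite(f"pics/{n}2.png",s["img"])
    print(n,proj(s,[.59,.066,.075]))
```

```text
7.2 [ 0.57148257 -0.0761702   0.26858722] [-2.25586968e-01 -4.62450332e-02  1.79964670e+00 -4.77900663e-05
  1.38918783e+00 -2.25943184e-01]
wrist [[307.76583726  28.16951307]]
scene [[255.83491147 226.13703835]]
side [[258.95958271 215.18120281]]
```

View pics/wrist2.png

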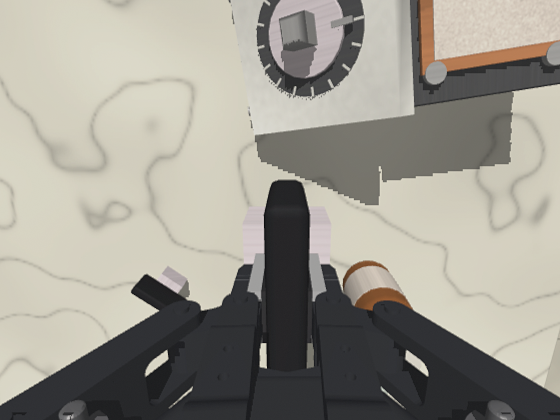

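Run:
```python
import cv2
a=cv2.imread("pics/wrist2.png")[0:140,232:422];a=cv2.resize(a,None,fx=4,fy=4,interpolation=cv2.INTER_CUBIC);cv2.imwrite("pics/w2c.png",a)
```

```text
(no output)
```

View pics/w2c.png

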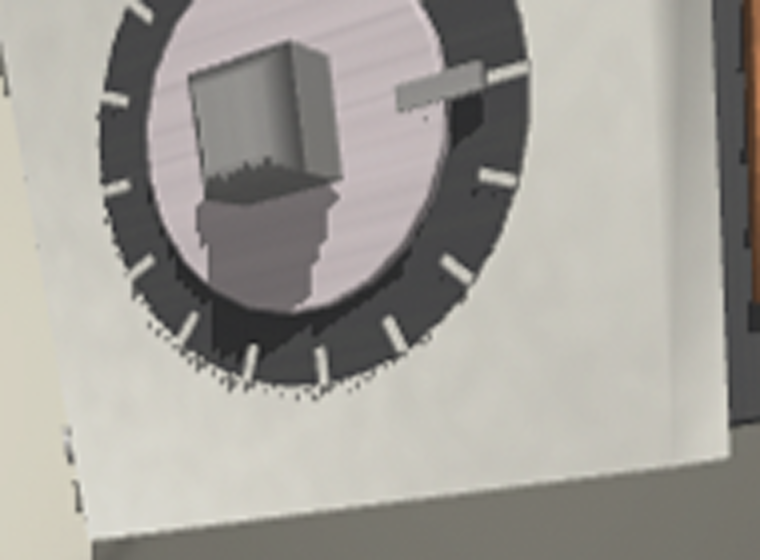

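```bash
cat > m.py <<'E'
from h import *
s=pickle.load(open("pics/wrist2.pkl","rb"))
px=lambda p:(232+p[0]/4,p[1]/4)
C1=plane(s,px((92,540)),.03);C2=plane(s,px((672,467)),.105);C3=plane(s,px((728,458)),.105)
print("C",C1,C2,C3,"len",np.linalg.norm((C2-C1)[:2]),np.linalg.norm((C3-C1)[:2]))
psi=np.arctan2(*(C3-C1)[1::-1]);print("yaw",np.degrees(psi),np.degrees(np.arctan2(*(C2-C1)[1::-1])))
X=np.array([np.cos(psi),np.sin(psi),0]);Y=np.array([-np.sin(psi),np.cos(psi),0]);Z=np.array([0,0,1])
O=C1+.08*X+.08*Y;O[2]=0;print("origin",O)
n=-.5*X+.866*Z;U=.866*X+.5*Z
def onp(p,h): 
    o,d=ray(s,px(p));q=O-.08*X+.03*Z+h*n;return o+d*((q-o)@n)/(d@n)
def circ(pts,h):
    Q=np.array([onp(p,h) for p in pts]);a=np.c_[(Q-O)@U,(Q-O)@Y];k=np.linalg.lstsq(np.c_[2*a,np.ones(len(a))],(a**2).sum(1),rcond=None)[0]
    c=O+k[0]*U+k[1]*Y;c+=n*((Q[0]-c)@n);return c,np.sqrt(k[2]+k[0]**2+k[1]**2)
outer=[(118,35),(100,110),(102,190),(130,280),(180,345),(240,385),(310,397),(400,350),(465,285),(510,200),(528,110),(526,30)]
c,r=circ(outer,0);l=lambda c:[((c-O)@X).round(4),((c-O)@Y).round(4),c[2].round(4)]
print("ring",c,r,"lift",l(c))
disc=[(147,140),(150,90),(163,40),(180,5),(425,0),(440,45),(446,100)]
for h in(.003,.006,.010):
    c2,r2=circ(disc,h);t=onp((248,118),h+.024);m=onp((440,87),h);d=m-c2
    print(h,"disc",c2.round(4),r2,l(c2),"top-dev x,y",((t-c2)@U).round(4),((t-c2)@Y).round(4),"mark",np.hypot(d@U,d@Y),np.degrees(np.arctan2(d@Y,d@U)))
    e=[onp(p,h+.024) for p in[(190,75),(290,42),(303,165),(205,187)]]
    print("  stub edges",[(np.linalg.norm(e[i]-e[i-1]).round(4),np.degrees(np.arctan2((e[i]-e[i-1])@Y,(e[i]-e[i-1])@U)).round(1)) for i in range(4)])
E
python3 m.py
```

```text
C [ 0.53829316 -0.02606485  0.03      ] [ 0.66617583 -0.00656467  0.105     ] [ 0.67760275 -0.00476071  0.105     ] len 0.12936086194437668 0.14092915569887213
yaw 8.694688179303302 8.669959080895934
origin [0.60528026 0.06510931 0.        ]
ring [0.58875482 0.06242259 0.06651992] 0.052364033652677666 lift [np.float64(-0.0167), np.float64(-0.0002), np.float64(0.0665)]
0.003 disc [0.5869 0.0658 0.0692] 0.03634360137150236 [np.float64(-0.018), np.float64(0.0034), np.float64(0.0692)] top-dev x,y 0.0028 -0.003 mark 0.03512565070460606 -3.7299891278862365
  stub edges [(np.float64(0.0211), np.float64(89.5)), (np.float64(0.0232), np.float64(-0.3)), (np.float64(0.022), np.float64(-91.0)), (np.float64(0.023), np.float64(177.5))]
0.006 disc [0.5868 0.0651 0.0726] 0.035968022882101255 [np.float64(-0.0183), np.float64(0.0027), np.float64(0.0726)] top-dev x,y 0.0029 -0.003 mark 0.03476273006315232 -3.7299814536396285
  stub edges [(np.float64(0.0209), np.float64(89.5)), (np.float64(0.023), np.float64(-0.3)), (np.float64(0.0218), np.float64(-91.0)), (np.float64(0.0227), np.float64(177.5))]
0.01 disc [0.5866 0.0641 0.077 ] 0.03546725156289984 [np.float64(-0.0186), np.float64(0.0018), np.float64(0.077)] top-dev x,y 0.003 -0.0031 mark 0.03427883587454816 -3.7299709685337126
  stub edges [(np.float64(0.0206), np.float64(89.5)), (np.float64(0.0226), np.float64(-0.3)), (np.float64(0.0214), np.float64(-91.0)), (np.float64(0.0224), np.float64(177.5))]
```

```bash
cat > g.py <<'E'
from h import *
psi=np.radians(8.7);X=np.array([np.cos(psi),np.sin(psi),0]);Y=np.array([-np.sin(psi),np.cos(psi),0]);Z=np.array([0,0,1.])
n=-.5*X+.866*Z;U=.866*X+.5*Z;O=np.array([.6053,.0651,0])
S=O-.019*X+.0722*Z
L=.0657   # foot ahead of TCP
Rt=axes(-n,Y)
E
python3 - <<'E'
from g import *
from bench import state
print(S);go(state(),S+n*(.07+L)-.09*Y,Rt)
E
```

```text
[0.58651862 0.06222604 0.0722    ]
shift [ 0.331 -0.318  0.657] turn [-0.167  0.013 -0.047]
```

Call:
send_rows(
  plan=[
    [-1, [0.03, -0.03, 0.06], [-0.02, 0, -0.005]],
    [-1, [0.08, -0.08, 0.16], [-0.05, 0.003, -0.012]],
    [-1, [0.14, -0.14, 0.3], [-0.08, 0.006, -0.022]],
    [-1, [0.2, -0.2, 0.42], [-0.11, 0.009, -0.03]],
    [-1, [0.26, -0.26, 0.53], [-0.14, 0.011, -0.04]],
    [-1, [0.31, -0.3, 0.62], [-0.16, 0.013, -0.047]],
    [-1, [0.33, -0.32, 0.655], [-0.167, 0.013, -0.047]],
    [-1, [0.33, -0.32, 0.655], [-0.167, 0.013, -0.047]],
  ],
)

```text
t: 8.35
tool_pos: [0.5328, -0.0371, 0.19]
eef_rot: [0.169, 0.63, 0.732, 0.197]
wrist_force: [-0.6, -0.4, -2.5]
finger_gap: 0.175
gripper_force: 59.2
```

Run:
```python
from g import *
from bench import state,snapshot
st=state();print(st["t"],st["tool_pos"],st["q"]);go(st,S+n*(.07+L)-.09*Y,Rt)
s=snapshot("wrist");pickle.dump(s,open("pics/w3.pkl","wb"))
T=rot(st).apply([0,0,1]);x,y=rot(st).apply([1,0,0]),rot(st).apply([0,1,0])
print("seat",proj(s,[S,S+.024*n]),"foot",proj(s,st["tool_pos"]+L*T))
b=s["img"];print(b.shape);cv2.imwrite("pics/w3.png",cv2.resize(b[0:290,140:440],None,fx=2,fy=2,interpolation=cv2.INTER_CUBIC))
```

```text
8.35 [ 0.53281631 -0.03707234  0.1900163 ] [-0.26812722 -0.35968513  2.2577072   0.2949535   0.77968822 -0.57961842]
shift [0.    0.001 0.003] turn [ 0.    -0.    -0.001]
seat [[284.9673806   87.90983695]
 [284.86363713  85.20892441]] foot [[285.10936473 237.63751046]]
(420, 560, 3)
```

View pics/w3.png

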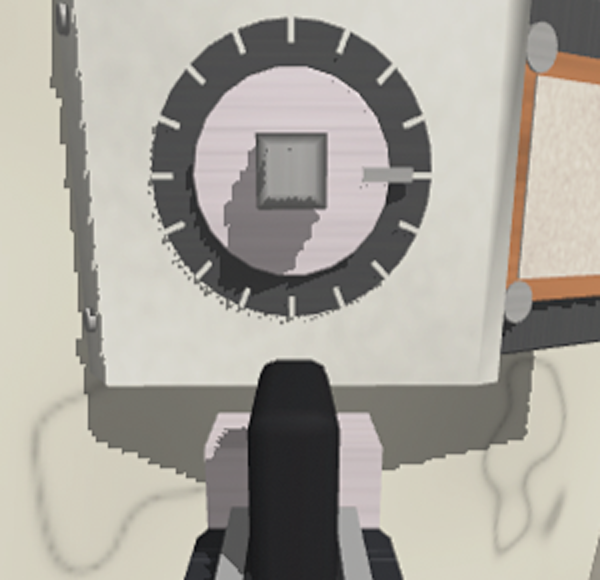

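Run:
```python
from g import *
from bench import state
s=pickle.load(open("pics/w3.pkl","rb"));st=state();R=rot(st);F=st["tool_pos"]+R.apply([0,0,L])
f=lambda P:((proj(s,P)-[140,0])*2).round(1).tolist()
h=lambda x,y,z:F+R.apply([x,y,-z])
print("hub top +x corners",f([h(.022,-.022,.032),h(.022,.022,.032)]),"hub bottom",f([h(.022,-.022,0),h(.022,.022,0)]))
print("bar top +x",f([h(.045,-.008,.082),h(.045,.008,.082)]),"bar bot",f([h(.045,-.008,.032),h(.045,.008,.032)]))
for z in(0,.018): print("stub",z,f([S+z*n+a*U+b*Y for a,b in((-.012,.012),(.012,.012),(.012,-.012),(-.012,-.012))]))
for z in(0,.002): print("disc",f([S+z*n+a*U+b*Y for a,b in((-.036,0),(.036,0),(0,-.036),(0,.036))]))
print("ring .0524",f([S-.006*n+a*U+b*Y for a,b in((-.0524,0),(.0524,0),(0,-.0524),(0,.0524))]))
```

```text
hub top +x corners [[204.9, 440.2], [383.7, 440.1]] hub bottom [[219.0, 406.3], [369.4, 406.3]]
bar top +x [[245.7, 401.0], [343.7, 401.0]] bar bot [[260.4, 347.5], [328.2, 347.5]]
stub 0 [[256.6, 140.5], [323.1, 140.4], [322.3, 210.1], [257.7, 210.3]]
stub 0.018 [[253.8, 133.7], [325.5, 133.6], [324.7, 208.9], [255.1, 209.0]]
disc [[191.6, 176.0], [388.2, 175.6], [290.2, 276.2], [289.6, 66.6]]
disc [[190.8, 175.6], [389.0, 175.2], [290.2, 276.6], [289.6, 65.2]]
ring .0524 [[150.2, 177.3], [429.7, 176.7], [290.4, 317.3], [289.5, 18.8]]
```

```bash
cat >> g.py <<'E'
S=S+.0007*U+.0004*Y
def tcp(h,du=0,dy=.0017): return S+n*(h+L)+du*U+dy*Y
def loc(st):
    d=st["tool_pos"]-S; print("t",round(st["t"],2),"foot h",((d@n)-L).round(4),"U",(d@U).round(4),"Y",(d@Y-.0017).round(4)); 
    f=st["wrist_force"];m=st["moment"];print("F n,U,Y",np.round([f@n,f@U,f@Y],1),"M",np.round([m@n,m@U,m@Y],2),"gap",round(st["finger_gap"],3))
E
python3 - <<'E'
from g import *
from bench import state
loc(state());go(state(),tcp(.034),Rt)
E
```

```text
t 8.4 foot h 0.0708 U 0.0003 Y -0.0924
F n,U,Y [-2.9 -1.6  0.8] M [0.01 0.   0.53] gap 0.181
shift [ 0.77  -0.005  0.307] turn [ 0.001  0.    -0.001]
```

Call:
send_rows(
  plan=[
    [-1, [0.08, -0.005, 0], [0, 0, 0]],
    [-1, [0.2, -0.005, 0], [0, 0, 0]],
    [-1, [0.35, -0.005, 0], [0, 0, 0]],
    [-1, [0.5, -0.005, 0.02], [0, 0, 0]],
    [-1, [0.65, -0.005, 0.1], [0, 0, 0]],
    [-1, [0.74, -0.005, 0.2], [0, 0, 0]],
    [-1, [0.77, -0.005, 0.28], [0, 0, 0]],
    [-1, [0.77, -0.005, 0.307], [0, 0, 0]],
  ],
)

```text
t: 9.4
tool_pos: [0.5371, 0.0573, 0.1571]
eef_rot: [0.168, 0.63, 0.732, 0.197]
wrist_force: [-0.7, 0.5, -2.8]
finger_gap: 0.183
gripper_force: 59.2
```

Run:
```python
from g import *
from bench import state,snapshot
loc(state());go(state(),tcp(.016),Rt)
b=[]
for nm,(u,v) in(("scene",(250,215)),("side",(262,205))):
    s=snapshot(nm);pickle.dump(s,open(f"pics/{nm}4.pkl","wb"));i=s["img"][v-45:v+45,u-60:u+60];b.append(cv2.resize(i,None,fx=3.3,fy=3.3,interpolation=cv2.INTER_CUBIC))
cv2.imwrite("pics/p4.png",cv2.convertScaleAbs(np.hstack(b),alpha=1.5))
```

```text
t 9.4 foot h 0.0327 U -0.0012 Y 0.0005
F n,U,Y [-2.1 -1.9  0.6] M [0.05 0.06 0.43] gap 0.183
shift [-0.004  0.01   0.139] turn [ 0. -0. -0.]
```

View pics/p4.png

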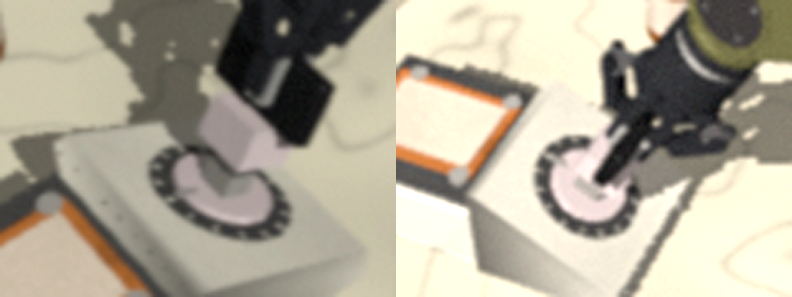

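Call:
send_rows(
  plan=[
    [-1, [-0.004, 0.01, 0.01], [0, 0, 0]],
    [-1, [-0.004, 0.01, 0.02], [0, 0, 0]],
    [-1, [-0.004, 0.01, 0.04], [0, 0, 0]],
    [-1, [-0.004, 0.01, 0.06], [0, 0, 0]],
    [-1, [-0.004, 0.01, 0.08], [0, 0, 0]],
    [-1, [-0.004, 0.01, 0.1], [0, 0, 0]],
    [-1, [-0.004, 0.01, 0.12], [0, 0, 0]],
    [-1, [-0.004, 0.01, 0.14], [0, 0, 0]],
  ],
)

```text
t: 10.5
tool_pos: [0.5461, 0.0582, 0.1437]
eef_rot: [0.168, 0.63, 0.732, 0.197]
wrist_force: [-1.5, -0.3, -3.1]
finger_gap: 0.184
gripper_force: 59.4
```

Run:
```python
from g import *
from bench import state
loc(state());go(state(),tcp(.004),Rt)
```

```text
t 10.5 foot h 0.0165 U -0.0001 Y -0.0
F n,U,Y [-1.9 -2.8 -0.1] M [-0.04  0.02  0.78] gap 0.184
shift [0.    0.001 0.104] turn [ 0.    -0.    -0.001]
```

Call:
send_rows(
  plan=[
    [-1, [0, 0, 0.013], [0, 0, 0]],
    [-1, [0, 0, 0.026], [0, 0, 0]],
    [-1, [0, 0, 0.04], [0, 0, 0]],
    [-1, [0, 0, 0.053], [0, 0, 0]],
    [-1, [0, 0, 0.066], [0, 0, 0]],
    [-1, [0, 0, 0.08], [0, 0, 0]],
    [-1, [0, 0, 0.09], [0, 0, 0]],
    [-1, [0, 0, 0.1], [0, 0, 0]],
  ],
)

```text
t: 11.5
tool_pos: [0.5521, 0.059, 0.1334]
eef_rot: [0.169, 0.63, 0.732, 0.197]
wrist_force: [-5.3, -0.8, -3.1]
finger_gap: 0.181
gripper_force: 59.5
```

Run:
```python
from g import *
from bench import state
loc(state());go(state(),tcp(-.002),Rt)
```

```text
t 11.5 foot h 0.0045 U 0.0 Y -0.0
F n,U,Y [-0.  -6.2 -0. ] M [ 0.03 -0.01  1.56] gap 0.181
shift [ 0.    -0.     0.054] turn [ 0.    -0.    -0.001]
```

Call:
send_rows(
  plan=[
    [-1, [0, -0.003, 0.005], [0, 0, 0]],
    [-1, [0, -0.004, 0.012], [0, 0, 0]],
    [-1, [0, -0.004, 0.018], [0, 0, 0]],
    [-1, [0, -0.004, 0.024], [0, 0, 0]],
    [-1, [0, -0.004, 0.03], [0, 0, 0]],
    [-1, [0, -0.004, 0.036], [0, 0, 0]],
    [-1, [0, -0.004, 0.036], [0, 0, 0]],
    [-1, [0, -0.004, 0.036], [0, 0, 0]],
  ],
)

```text
t: 12.5
tool_pos: [0.5539, 0.0593, 0.1302]
eef_rot: [0.169, 0.63, 0.732, 0.197]
wrist_force: [-10.3, -1.0, 1.7]
finger_gap: 0.179
gripper_force: 60.8
```

Run:
```python
from g import *
from bench import state
loc(state())
```

```text
t 12.5 foot h 0.0009 U 0.0 Y -0.0
F n,U,Y [ 6.7 -8.1  0.5] M [ 0.03 -0.03  1.9 ] gap 0.179
```

Call:
send_rows(
  plan=[
    [-1, [0, -0.006, 0.003], [0, 0, 0]],
    [-1, [0, -0.008, 0.006], [0, 0, 0]],
    [-1, [0, -0.008, 0.01], [0, 0, 0]],
    [-1, [0, -0.008, 0.014], [0, 0, 0]],
    [-1, [0, -0.008, 0.018], [0, 0, 0]],
    [-1, [0, -0.008, 0.02], [0, 0, 0]],
    [-1, [0, -0.008, 0.02], [0, 0, 0]],
    [-1, [0, -0.008, 0.02], [0, 0, 0]],
  ],
)

```text
t: 13.5
tool_pos: [0.5542, 0.0593, 0.1301]
eef_rot: [0.168, 0.629, 0.733, 0.197]
wrist_force: [-32.6, -4.6, 22.5]
finger_gap: 0.182
gripper_force: 64.6
```

Run:
```python
from g import *
from bench import state,snapshot
loc(state())
s=snapshot("scene");b=[]
for nm,(u,v) in(("scene",(250,215)),("side",(262,205))):
    s=snapshot(nm);i=s["img"][v-45:v+45,u-60:u+60];b.append(cv2.resize(i,None,fx=3.3,fy=3.3,interpolation=cv2.INTER_CUBIC))
cv2.imwrite("pics/p5.png",cv2.convertScaleAbs(np.hstack(b),alpha=1.5))
```

```text
t 13.5 foot h 0.0006 U 0.0002 Y -0.0001
F n,U,Y [ 35.9 -17.3   0.4] M [-0.01 -0.01  3.55] gap 0.182
```

View pics/p5.png

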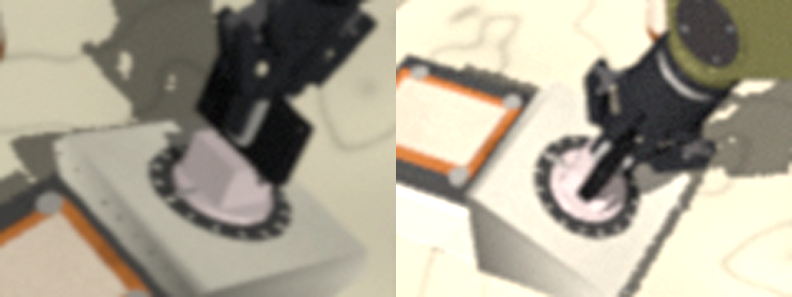

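Both views show the hub seated flat on the flange, with 36 N of axial reaction at h≈0. I'll ease the load before turning.

Call:
send_rows(
  plan=[
    [-1, [0, 0, -0.003], [0, 0, 0]],
    [-1, [0, 0, -0.006], [0, 0, 0]],
    [-1, [0, 0, -0.009], [0, 0, 0]],
    [-1, [0, 0, -0.012], [0, 0, 0]],
    [-1, [0, 0, -0.014], [0, 0, 0]],
    [-1, [0, 0, -0.014], [0, 0, 0]],
    [-1, [0, 0, -0.014], [0, 0, 0]],
    [-1, [0, 0, -0.014], [0, 0, 0]],
  ],
)

```text
t: 14.65
tool_pos: [0.5539, 0.0593, 0.1301]
eef_rot: [0.169, 0.629, 0.732, 0.197]
wrist_force: [-14.9, -0.9, 6.5]
finger_gap: 0.182
gripper_force: 61.3
```

Run:
```python
from g import *
from bench import state
loc(state())
```

```text
t 14.65 foot h 0.0008 U -0.0001 Y -0.0
F n,U,Y [13.1 -9.7  1.4] M [ 0.04 -0.07  2.06] gap 0.182
```

Call:
send_rows(
  plan=[
    [-1, [0, 0.001, 0], [0, 0, 0.025]],
    [-1, [0, 0.002, 0], [0, 0, 0.05]],
    [-1, [-0.001, 0.003, 0], [0, 0, 0.075]],
    [-1, [-0.001, 0.004, 0], [0, 0, 0.1]],
    [-1, [-0.001, 0.005, 0], [0, 0, 0.125]],
    [-1, [-0.002, 0.006, 0], [0, 0, 0.15]],
    [-1, [-0.002, 0.007, 0], [0, 0, 0.175]],
    [-1, [-0.003, 0.008, 0], [0, 0, 0.194]],
  ],
)

```text
t: 15.65
tool_pos: [0.5544, 0.0587, 0.1304]
eef_rot: [0.102, 0.821, 0.509, 0.238]
wrist_force: [-16.3, -4.9, 7.2]
finger_gap: 0.178
gripper_force: 61.8
```

Run:
```python
from g import *
from bench import state
st=state();loc(st);print("turned",np.degrees((Rt.inv()*rot(st)).as_rotvec()),st["q"])
```

```text
t 15.65 foot h 0.0008 U 0.0004 Y -0.0007
F n,U,Y [ 14.7 -11.   -2.3] M [ 0.12 -0.3   2.41] gap 0.178
turned [-6.39842026e-02  1.03154505e-02  3.50445351e+01] [-0.03287302 -0.22429386  2.26329855  0.1654536   0.5916045   0.3135992 ]
```

Smooth so far. Now the second half, to about 70° in total.

Call:
send_rows(
  plan=[
    [-1, [0, 0.001, 0], [0, 0, 0.025]],
    [-1, [0, 0.002, 0], [0, 0, 0.05]],
    [-1, [-0.001, 0.003, 0], [0, 0, 0.075]],
    [-1, [-0.001, 0.004, 0], [0, 0, 0.1]],
    [-1, [-0.001, 0.005, 0], [0, 0, 0.125]],
    [-1, [-0.002, 0.006, 0], [0, 0, 0.15]],
    [-1, [-0.002, 0.007, 0], [0, 0, 0.175]],
    [-1, [-0.003, 0.008, 0], [0, 0, 0.194]],
  ],
)

```text
t: 16.65
tool_pos: [0.555, 0.0584, 0.1307]
eef_rot: [0.025, 0.936, 0.239, 0.258]
wrist_force: [-16.5, -1.1, 7.3]
finger_gap: 0.182
gripper_force: 61.8
```

Run:
```python
from g import *
from bench import state,snapshot
st=state();loc(st);print("turned",np.degrees((Rt.inv()*rot(st)).as_rotvec()),st["q"])
b=[]
for nm,(u,v) in(("scene",(258,227)),("side",(260,216)),("wrist",(286,150))):
    s=snapshot(nm);pickle.dump(s,open(f"pics/{nm}6.pkl","wb"));w=30 if nm!="wrist" else 130
    i=s["img"][max(0,v-w):v+w,u-w:u+w];b.append(cv2.resize(i,(262,262),interpolation=cv2.INTER_CUBIC))
cv2.imwrite("pics/p6.png",cv2.convertScaleAbs(np.hstack(b),alpha=1.4))
```

```text
t 16.65 foot h 0.0008 U 0.0011 Y -0.0011
F n,U,Y [ 14.6 -10.6   1.4] M [-0.    0.15  2.28] gap 0.182
turned [-2.91724141e-02  8.49089196e-02  7.00242091e+01] [-0.03411439 -0.22331365  2.26191929  0.16822524  0.59240112  0.92077308]
```

View pics/p6.png

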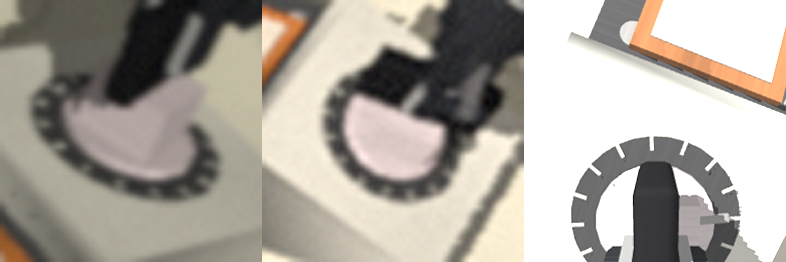

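Run:
```python
from g import *
s=pickle.load(open("pics/wrist6.pkl","rb"))
for px in((345,236),(337,236),(352,235)):
    o,d=ray(s,px);q=o+d*((S-o)@n)/(d@n)-S;print(np.hypot(q@U,q@Y),np.degrees(np.arctan2(q@Y,q@U)))
```

```text
0.03581991779032438 -65.3762905215635
0.03098585545939268 -64.65947462175126
0.04006847230636106 -64.93597141718504
```

Call:
send_rows(
  plan=[
    [-1, [0, 0, -0.006], [0, 0, 0]],
    [-1, [0, 0, -0.01], [0, 0, 0]],
    [0, [0, 0, -0.01], [0, 0, 0]],
    [0.3, [0, 0, -0.01], [0, 0, 0]],
    [0.3, [0, 0, -0.01], [0, 0, 0]],
    [0.3, [0, 0, -0.01], [0, 0, 0]],
    [0.3, [0, 0, -0.03], [0, 0, 0]],
    [0.3, [0, 0, -0.08], [0, 0, 0]],
  ],
)

```text
t: 17.8
tool_pos: [0.5503, 0.0575, 0.1379]
eef_rot: [0.026, 0.935, 0.24, 0.258]
wrist_force: [0.8, 0.7, 0.1]
finger_gap: 0.653
gripper_force: 0.0
```

Call:
send_rows(
  plan=[
    [0.3, [0, 0, -0.1], [0, 0, 0]],
    [0.3, [0, 0, -0.25], [0, 0, 0]],
    [0.3, [0, 0, -0.4], [0, 0, 0]],
    [0.3, [0, 0, -0.6], [0, 0, 0]],
    [0.3, [0, 0, -0.8], [0, 0, 0]],
    [0.3, [0, 0, -0.95], [0, 0, 0]],
    [0.3, [0, 0, -1], [0, 0, 0]],
    [0.3, [0, 0, -1], [0, 0, 0]],
  ],
)

```text
t: 18.8
tool_pos: [0.491, 0.0483, 0.2423]
eef_rot: [0.026, 0.935, 0.24, 0.259]
wrist_force: [0.5, -0.4, 0.2]
finger_gap: 0.647
gripper_force: 0.0
```

Run:
```python
from g import *
from bench import state,snapshot
st=state();loc(st)
s=snapshot("wrist");pickle.dump(s,open("pics/w7.pkl","wb"));print(proj(s,[S,S+.082*n]))
cv2.imwrite("pics/w7.png",s["img"])
```

```text
t 18.8 foot h 0.1299 U 0.0008 Y -0.0014
F n,U,Y [-0.   0.5 -0.4] M [0.05 0.03 0.28] gap 0.647
[[285.88647444 191.94678737]
 [285.77258434 216.77479645]]
```

View pics/w7.png

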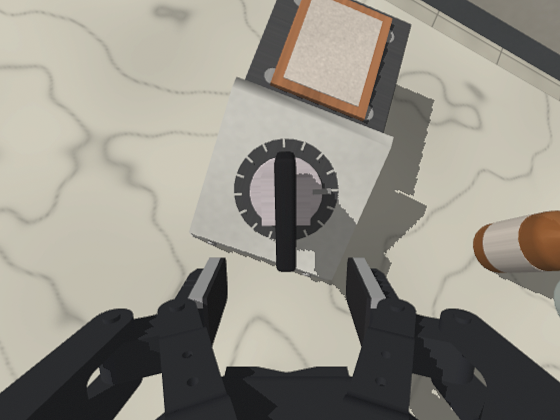

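The handle stays upright and seated on the stub, fingers clear, and the pointer is at about (322,191) on a tick. I'll check its angle and then hand in.

Run:
```python
from g import *
from bench import sign_off
s=pickle.load(open("pics/w7.pkl","rb"))
for px in((321,191),):
    o,d=ray(s,px);q=o+d*((S-o)@n)/(d@n)-S;a=np.degrees(np.arctan2(q@Y,q@U));print(np.hypot(q@U,q@Y),a)
if -75<a<-60: print(sign_off())
```

```text
0.03456764801488385 -68.3626885770446
the job is handed in; nothing more can be done
None
```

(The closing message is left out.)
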